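# Set up the test chart and staff gauge for a camera-logger reading

## Robot

A 7-joint arm with a two-finger parallel gripper is mounted at the origin on the work surface. World frame = base frame: x ahead of the robot, y to its left, z up, the work surface at z = 0. Lengths are in m, angles in rad, forces in N, time in s.
With the tool pointing down it reaches from about 0.425 to 0.925 m from the base axis. Payload 6.8 kg.
Tool frame: the origin (TCP) lies on the front face of the gripper's body, between the roots of the fingers; the fingertips stand 73 mm ahead of it and the grasp point (between the pads) lies 54 mm ahead of it; z points along the fingers, y is the line along which they close (so a half turn about z gives the same grasp; the last joint's range is limited). The gripper opens to 85 mm and grips with 20 to 120 N. Pads are 22 mm wide; open, the fingers measure 114 mm over their backs; the gripper's body (76 mm by 85 mm) begins 54 mm behind the grasp point. The pads swing forward as they close: fully open they stand 13 mm farther back than shut.
Start: joints at [1.152, 0.477, 0.022, 1.555, -0.011, 1.109, -0.083], TCP at [0.206, -0.643, 0.304] pointing down, gripper open.
Joint ranges: [-2.96, 2.96], [-0.34, 2.1], [-1.41, 1.46], [0.24, 2.44], [-1.37, 4.51], [0.17, 1.92], [-2.96, 2.96]. Speed limits (rad/s): [2.39, 2.39, 3.14, 3.14, 3.14, 3.14, 3.14].

## Interface

Orientations are given as a unit quaternion [w, x, y, z].
In Python, from station import bot, optics gives the robot as it stands.
- The arm moves only by the tool drive_tool, never from a script. Its argument "deltas" is a list of rows, each an object with "gripper": the closure in counts, from 0 (fully open) to 255 (shut); "offset": the shift along the tool's x, y, z in units of 1000 mm (1.0 is 1000 mm), a list of three; "angular": the turn, a rotation vector about the tool's x, y, z in units of 45 degrees (1.0 is 45 degrees), a list of three. In form: [{"gripper": gripper, "offset": [dx, dy, dz], "angular": [rx, ry, rz]}, ...]. A call has 1 to 5 rows; each row is the pose to reach, as a shift and turn from the pose commanded when the call began, along the tool's axes at that moment; what a row does not reach only later rows make up. A row lasts 1/10 s, in which the tool goes at most 50 mm and 8.59 degrees, less where a joint would pass 70% of its speed; a pose out of reach is approached as far as the arm can. A call with a number of a shift or a turn outside -1 to 1 is refused whole. A call with a gripper value outside its range is refused whole. The fingers move at their own pace and stop on an object; "grip_force" is the grip in N (left out, the last holds). Time passes only in rows, so rows that repeat a pose let the fingers close. It gives the time, the measured TCP pose, the force, the opening and the grip force at its end, in the units of the state.
- bot.get_obs(): the state, without advancing time (a new reading comes with each control period).
- optics.read_camera(name): name is "scene" or "top" or "wrist"; returns the picture (400x640x3 uint8, blue, green, red); there is no depth.
- optics.camera_model(name): a dict with "fx", "fy", "cx", "cy" (pixels), "cam_to_world" (4x4, takes a point from camera to world coordinates). Camera axes: x right, y up, looking along -z (the intrinsics and any distortion apply to the point x, -y, -z); pixel columns grow to the right and rows downward; lengths in m; the calibration is good to about 2 mm. A picture is of the moment at which its call begins: read the wrist's pose just before it. camera_model takes no time and is no camera call; for the wrist camera it gives the pose at the moment of the call.
- bot.hand_in(): hands the job in; it is judged then, once.
The state is a dict: "t": time; "q": joint angles; "joint_vel": joint speeds; "joint_torque": joint torques, N m; "eef_pos": TCP position; "tool_rot": TCP orientation; "contact_force": force on the tool from outside, world axes, zero at the start; "torque": the same for the moment, N m; "gripper_width": opening from 0.0 (shut) to 1.0 (fully open); "grasp_force": force on a finger pad.
Only numpy, scipy, OpenCV 4.12 (cv2) and the standard library are available. Lean on these libraries where they do the work, as an engineer would, in place of code of your own. Each camera call takes 0.05 s, during which the arm holds its last target. There are 200 camera calls.

## Task

Set up the little test stand for the camera logger: the foot of the test chart has slid out, so push it back in until it is fully home along the stop bar, with the chart still leaning on its rail. Take the white graduated gauge plate from the board rack and hang it by its hole on the stand's hook, hanging plumb and square to the hook, with its graduated face outward, that is, to the side the hook points to, where the camera is. Leave the circuit boards and the other things on the bench where they are.

Things in the scene. Friction and masses are not known exactly. Their poses are not given: they have to be found in the camera images.
- stand: Fixed aluminium stand, placed at random. Origin on the bench, +x outward (hook points there; the fixed camera on its tripod, 210 mm tall, is 0.33 m or more out), +y towards the chart half, z up. Base plate x -70..140, y -150..150 mm, top at z = 8. Right half: 20 mm square post at x -40, y -100, 257 mm tall, with the hook. Left half: chart rail between two posts 102 mm tall (x -50, y -5 and 140), and a stop bar.
- hook_tip (a point): Centre of the hook's rounded free end (stand x 60, y -100, z 256.4 mm). The hook is a round steel rod, 8 mm in diameter, in one upright plane: level from the post to hook_bend, then straight, rising at 20 degrees, to this point. The rounding goes 4 mm further.
- hook_bend (a point): Point on the hook's axis where its level part meets the rising part (stand x 15, y -100, z 240 mm). Behind it the level part runs back to a flange face at stand x -23.
- chart_home (a point): Fixed point of the stand (x 5.7, y 75, z 18 mm): where the middle of the chart's foot bead is when fully home. 10 mm behind it (stand x -4.3) is the front face of the stop bar, which runs along y from 0 to 150 mm, top at z = 20 mm.
- chart_rail (a point): Middle of the rail the chart's back leans on (stand x -40, y 67.5, z 90 mm): a level round bar along the stand's y, 10 mm in diameter, 145 mm long.
- chart: Loose white chart, pattern on its front, 130 wide, 150 long, 6 mm thick, 0.25 kg, with a round rubber bead (20 mm diameter, 132 long) along its foot. Origin: on the bead's axis, mid width; +z up the board, +x out of the front, +y along the bead. Bead on the base plate, back on the rail: 38 degrees above level at first (foot 60 mm out), 63 when home. Slides under a few N, stays where left.
- gauge: White graduated gauge plate, 56 wide, 180 tall, 8 mm thick, 0.12 kg. Origin: centre of its lower edge; +z up towards the hole, +y across its width, +x out of the graduated face (black marks; the other face is plain). It stands upright and loose in one of the rack's slots, lower edge 10 mm above the bench, taller than the circuit boards beside it.
- gauge_eye (a point): Centre of the gauge's round hanging hole, 24 mm in diameter, 160 mm above the lower edge, 20 mm below the top, mid width and thickness. When it hangs, the hole's upper edge rests on the hook: this point is then 8 mm below the hook's axis.
- rack: Grey slotted board rack, fixed, placed and turned differently each time: 125 (x) by 80 (y) by 45 mm tall. Origin: centre of its underside. Three upright slots along its y at x = -35, 0 and 35 mm, about 11 mm wide, open above and at the ends, floor 10 mm up. One holds the gauge, the others a circuit board each.
- board_a: Green circuit board, 74 mm wide, 95 mm tall, 6 mm thick with parts on its front, standing in another slot of the rack. Origin: centre of its lower edge, z up. Leave it.
- board_b: Green circuit board, 74 mm wide, 85 mm tall, 6 mm thick with parts on its front, standing in another slot of the rack. Origin: centre of its lower edge, z up. Leave it.
- multimeter: Yellow and black multimeter, 150 by 75 by 45 mm, lying on the bench. Origin: centre of its underside. Leave it.
- wire_spool: Blue spool, 68 mm diameter, 52 mm tall, standing on the bench. Origin: centre of its underside. Leave it.
- screwdriver: Screwdriver lying on the bench. Leave it.
- flux_bottle: Small bottle, 44 mm diameter, 110 mm tall. Origin: centre of its underside. Leave it.
Mind the look-alikes: they are no part of the job. What is shaped like the gauge but blue is not meant. Of the things that look like the chart, the smaller one is meant.

How it is judged:
At the end, for the whole second after the job is handed in: Chart foot within 5 mm of home and parallel to the stop bar (0.06 rad), chart leaning on its rail (0.40-0.56 rad off vertical). Gauge hung on the hook by its hole, plumb within 0.17 rad, square to the hook within 0.35 rad, graduated face towards the hook's free end. Both at rest (x of chart in the frame of stand below 0.011 m and z of chart in the frame of stand below 0.024 m and angle between chart's own z axis and vertical between 0.4 and 0.56 rad and angle between the y axis of chart and the y axis of stand, either way round below 0.06 rad and y of chart in the frame of stand between 0.045 and 0.105 m and x of gauge_eye in the frame of stand above -0.022 m and x of hook_tip in the frame of gauge above 0.004 m and y of gauge_eye in the frame of stand between -0.114 and -0.086 m and z of gauge_eye in the frame of stand between 0.222 and 0.256 m and angle between gauge's own z axis and vertical below 0.17 rad and angle between the x axis of gauge and the x axis of stand, either way round below 0.35 rad and contact force between gauge and stand above 0.2 N and linear speed of gauge below 0.03 m/s and linear speed of chart below 0.02 m/s); the robot touches nothing.
It fails at once if a circuit board in the rack is moved by more than 40 mm (distance of any of board_a, board_b from where it was at the start of the episode above 0.04 m).
It fails at once if another loose thing on the bench (multimeter, spool, screwdriver, bottle) is moved by more than 40 mm (distance of any of multimeter, wire_spool, screwdriver, flux_bottle from where it was at the start of the episode above 0.04 m).
It also fails if it takes over 59 s, if anything falls off the work surface, if the arm or the gripper's body presses on something with over 40 N, if the wrist force passes 120 N, or if a joint passes its speed limit or range.

## Working session

There is one attempt and no reset: what is moved stays moved. The work goes in short steps, Python scripts to look and compute and a tool call to move; the robot and the scene stay as the last step left them, time stands still between calls to the robot, and variables do not carry over. Pictures are saved under pics/ and viewed, at most 10 in all, crops included, and the job is handed in when it is done.

Besides the shell and the picture viewer there is one more tool, called after "Call:" in YAML: its name, and indented under it one key for each argument. drive_tool: Moves the arm, as the interface text tells. Its arguments: {"type":"object","properties":{"deltas":{"type":"array"},"grip_force":{"type":"number"}},"required":["deltas"]}

```bash
ls; mkdir -p pics; python3 - <<'E'
from station import bot, optics
import cv2,numpy as np
for n in ("scene","top"):
    cv2.imwrite(f"pics/{n}0.png",optics.read_camera(n))
    m=optics.camera_model(n); print(n,{k:np.round(v,4).tolist() for k,v in m.items()})
print(bot.get_obs())
E
```

```text
pics
scene {'fx': 488.2815, 'fy': 488.2815, 'cx': 317.205, 'cy': 197.8084, 'cam_to_world': [[-0.8101, -0.4829, 0.3325, 0.9918], [0.5863, -0.6647, 0.463, 0.5709], [-0.0026, 0.5701, 0.8216, 1.2882], [0.0, 0.0, 0.0, 1.0]]}
top {'fx': 393.3881, 'fy': 393.3881, 'cx': 313.7001, 'cy': 206.285, 'cam_to_world': [[0.0139, 0.9997, -0.0198, 0.4992], [-0.9999, 0.0138, -0.0065, -0.0662], [-0.0063, 0.0199, 0.9998, 1.173], [0.0, 0.0, 0.0, 1.0]]}
{'t': 0.1, 'q': array([ 1.15192208,  0.47773838,  0.02229269,  1.55636888, -0.01150553,
        1.10929844, -0.08312332]), 'joint_vel': array([ 0.00129503, -0.00213062, -0.00089171, -0.00138836,  0.00072682,
        0.00085193,  0.00037848]), 'joint_torque': array([ 3.90105561e-03, -5.97759283e+01,  1.61373261e+00, -2.81949824e+01,
        1.28905463e-02,  5.18428569e-03,  3.01616967e-05]), 'eef_pos': array([ 0.20630873, -0.64225339,  0.30300094]), 'tool_rot': array([-8.24055771e-04,  9.87948366e-01,  1.54781511e-01, -1.77572427e-04]), 'contact_force': array([-0.25561084,  1.37675315, -0.98419708]), 'torque': array([0.00477906, 0.01281699, 0.00021971]), 'grasp_force': 0.0, 'gripper_width': 1.001617080424539}
```

View pics/scene0.png

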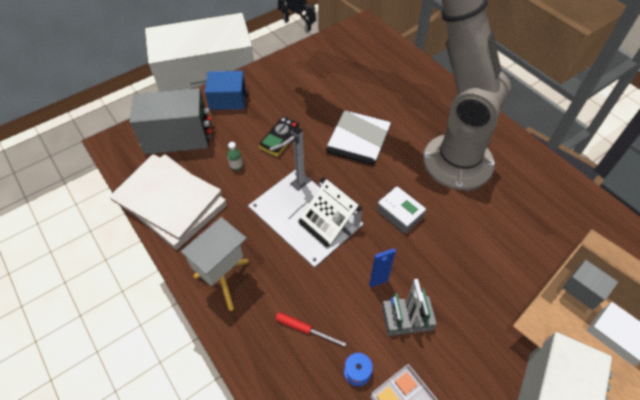

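View pics/top0.png

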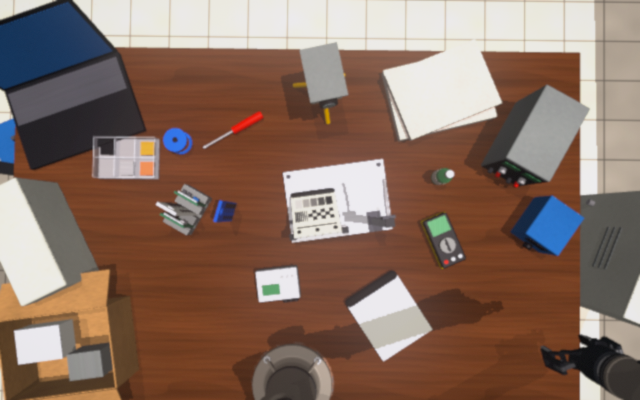

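The scene image shows the stand at about (305,215), with the chart on it at (330,212), the rack at (410,310) and the tripod at (215,250). In the top image the stand is at (338,200), the rack at (183,210) and the blue look-alike at (225,210). The larger chart look-alike lies at (390,315). The candidates for the chart are the one on the stand, top (315,213), and the large one at (390,315). The one on the stand is smaller and rests on the rail, so it is the one meant. For the gauge, the white plate in the rack at (180,212) fits and the blue one at (225,210) does not. I'll confirm both in an enlarged crop.

```bash
python3 - <<'E'
import cv2,numpy as np
t=cv2.imread("pics/top0.png"); s=cv2.imread("pics/scene0.png")
a=cv2.resize(t[170:250,140:250],(400,291),interpolation=cv2.INTER_CUBIC)
b=cv2.resize(t[150:250,275:405],(400,308),interpolation=cv2.INTER_CUBIC)
c=cv2.resize(s[240:340,360:450],(400,444)[:2],interpolation=cv2.INTER_CUBIC)[:299*2]
d=np.zeros((599,800,3),np.uint8); d[:291,:400]=a; d[291:,:400]=b; d[:444,400:]=c
cv2.imwrite("pics/crop1.png",d)
E
```

```text
(no output)
```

View pics/crop1.png

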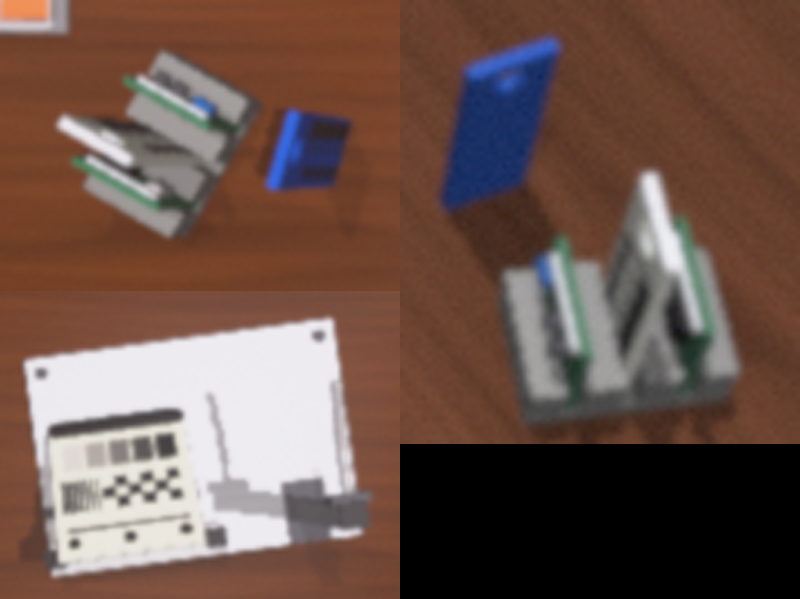

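The crop shows the white gauge in the rack's middle slot, its top edge running from crop (62,122) to (130,160). The dark marks on it face up and to the right, towards world +x,-y. The blue plate stands outside the rack. The chart on the stand has its bead at crop (50,430) to (183,412).

```bash
cat > h.py <<'E'
from station import bot, optics
import numpy as np
from scipy.spatial.transform import Rotation as R
def ray(n,px,z,m=None):
    m=m or optics.camera_model(n); T=np.array(m["cam_to_world"])
    d=T[:3,:3]@[(px[0]-m["cx"])/m["fx"],-(px[1]-m["cy"])/m["fy"],-1]
    return T[:3,3]+d*(z-T[2,3])/d[2]
def proj(n,P,m=None):
    m=m or optics.camera_model(n); T=np.array(m["cam_to_world"])
    p=T[:3,:3].T@(np.asarray(P)-T[:3,3]); return np.array([m["cx"]-m["fx"]*p[0]/p[2],m["cy"]+m["fy"]*p[1]/p[2]])
def rot(yaw,tilt=0,):
    "tool down, tool y along horizontal heading yaw (rad); tool x = horizontal; tilt about tool y"
    y=np.array([np.cos(yaw),np.sin(yaw),0]); z=np.array([0,0,-1.]); x=np.cross(y,z)
    return R.from_matrix(np.c_[x,y,z])*R.from_rotvec([0,tilt,0])
def cur():
    o=bot.get_obs(); q=o["tool_rot"]; return o,np.array(o["eef_pos"]),R.from_quat([q[1],q[2],q[3],q[0]])
def delta(p,r,frm=None):
    if frm is None: o,p0,r0=cur()
    else: p0,r0=frm
    print("off",np.round(r0.inv().apply(np.array(p)-p0),4).tolist(),"ang",np.round((r0.inv()*r).as_rotvec()/(np.pi/4),3).tolist())
    return p,r
E
python3 - <<'E'
from h import *
c=np.array([[283.1,172.4],[382.9,158.8],[393.6,227.7],[291.9,242.3]])
L=np.array([[140,150],[140,-150],[-70,-150],[-70,150]])/1e3
W=np.array([ray("top",p,.008)[:2] for p in c])
def fit(L,W):
    lc,wc=L.mean(0),W.mean(0); H=(L-lc).T@(W-wc); a=np.arctan2(H[0,1]-H[1,0],H[0,0]+H[1,1])
    M=np.array([[np.cos(a),-np.sin(a)],[np.sin(a),np.cos(a)]]); t=wc-M@lc; print("res",np.round((L@M.T+t-W)*1e3,1).tolist()); return t,a
t,a=fit(L,W); print("stand",t,a,np.degrees(a))
M=R.from_euler('z',a)
st=lambda x,y,z:M.apply([x,y,z])+[t[0],t[1],0]
for n,P in dict(tip=(.06,-.1,.2564),bend=(.015,-.1,.24),home=(.0057,.075,.018),foot=(.0657,.075,.018),post=(-.04,-.1,.257)).items():
    print(n,st(*P).round(4),"top",proj("top",st(*P)).round(1),"scene",proj("scene",st(*P)).round(1))
g=[ray("top",np.array(p)/3.636+[140,170],.19) for p in ((62,122),(130,160))]
print("gauge",g,np.mean(g,0),np.linalg.norm(g[0]-g[1]))
rc=[ray("top",np.array(p)/3.636+[140,170],.045)[:2] for p in ((160,52),(258,103),(180,237),(85,185))]
print("rack"); print(fit(np.array([[62,40],[62,-40],[-62,-40],[-62,40]])/1e3,np.array(rc)))
gm=np.mean(g,0); print(proj("scene",gm)); print(proj("scene",g[0]),proj("scene",g[1]))
E
```

```text
res [[0.5, 0.7], [1.8, -0.3], [-2.0, 1.5], [-0.3, -2.0]]
stand [ 0.50657826 -0.13519367] 0.15258750880768243 8.74262026109548
tip [ 0.5811 -0.2249  0.2564] top [384.7 179.9] scene [269.8 147.6]
bend [ 0.5366 -0.2318  0.24  ] top [386.2 199.3] scene [282.2 142.9]
home [ 0.5008 -0.0602  0.018 ] top [314.1 213.5] scene [327.3 219.8]
foot [ 0.5601 -0.0511  0.018 ] top [311.3 193.3] scene [313.3 231.7]
post [ 0.4822 -0.2401  0.257 ] top [390.9 222.4] scene [296.1 128.6]
gauge [array([0.52011767, 0.3328139 , 0.19      ]), array([0.49458999, 0.28530161, 0.19      ])] [0.50735383 0.30905775 0.19      ] 0.05393589485428124
rack
res [[0.7, -4.2], [2.1, 3.8], [-0.4, 2.9], [-2.5, -2.6]]
(array([0.50685204, 0.30514323]), np.float64(-0.49354602046612217))
[416.85441424 287.71411434]
[419.65191068 298.05371928] [414.12800529 277.63725021]
```

Stand yaw is 8.7°. The bead and the gauge edge reproject within about 2 px in both cameras. Next I plan the chart approach.

```bash
cat >> h.py <<'E'
A=0.1526; S=np.array([0.5066,-0.1352,0])
def st(x,y,z): return R.from_euler('z',A).apply([x,y,z])+S
def plan(*poses):
    o,p,r=cur(); print("t",o["t"],"at",p.round(4),"F",np.round(o["contact_force"],1))
    f=(p,r)
    for q in poses: f=delta(*q,frm=f)
E
python3 - <<'E'
from h import *
r=rot(A-np.pi/2,np.radians(-20))
_,p0,_=cur(); a=st(.150,.075,.42)
print(a,np.linalg.norm(a-p0))
plan(*[(p0+(a-p0)*k/4,r) for k in (1,2,3,4)],(st(.150,.075,.24),r),(st(.150,.075,.075),r),(st(.12,.075,.072),r),(st(.047,.075,.072),r))
E
```

```text
[ 0.64345625 -0.0382703   0.42      ] 0.7547067667475537
t 0.1 at [ 0.2063 -0.6423  0.303 ] F [-0.3  1.4 -1. ]
off [0.1502, -0.1104, -0.0291] ang [0.033, -0.443, 0.2]
off [0.1131, -0.1326, -0.0723] ang [0.0, 0.0, 0.0]
off [0.1131, -0.1326, -0.0723] ang [0.0, 0.0, 0.0]
off [0.1131, -0.1326, -0.0723] ang [0.0, 0.0, 0.0]
off [0.0616, 0.0, 0.1691] ang [0.0, 0.0, 0.0]
off [0.0564, 0.0, 0.155] ang [0.0, 0.0, 0.0]
off [-0.0272, -0.0, 0.0131] ang [0.0, 0.0, 0.0]
off [-0.0686, -0.0, 0.025] ang [0.0, 0.0, 0.0]
```

Call:
drive_tool:
  deltas:
    - {"gripper": 0, "offset": [0.15, -0.11, -0.029], "angular": [0.033, -0.443, 0.2]}
    - {"gripper": 0, "offset": [0.15, -0.11, -0.029], "angular": [0.033, -0.443, 0.2]}
    - {"gripper": 0, "offset": [0.15, -0.11, -0.029], "angular": [0.033, -0.443, 0.2]}
    - {"gripper": 0, "offset": [0.15, -0.11, -0.029], "angular": [0.033, -0.443, 0.2]}
    - {"gripper": 0, "offset": [0.15, -0.11, -0.029], "angular": [0.033, -0.443, 0.2]}

```text
t: 0.6
eef_pos: [0.322, -0.4869, 0.3328]
tool_rot: [0.014, 0.982, 0.081, -0.171]
contact_force: [0.6, 0.9, 0.2]
gripper_width: 1.003
grasp_force: 0.0
```

Call:
drive_tool:
  deltas:
    - {"gripper": 0, "offset": [0.113, -0.133, -0.072], "angular": [0, 0, 0]}
    - {"gripper": 0, "offset": [0.113, -0.133, -0.072], "angular": [0, 0, 0]}
    - {"gripper": 0, "offset": [0.113, -0.133, -0.072], "angular": [0, 0, 0]}
    - {"gripper": 0, "offset": [0.113, -0.133, -0.072], "angular": [0, 0, 0]}
    - {"gripper": 0, "offset": [0.113, -0.133, -0.072], "angular": [0, 0, 0]}

```text
t: 1.1
eef_pos: [0.4287, -0.3359, 0.362]
tool_rot: [0.014, 0.982, 0.079, -0.171]
contact_force: [0.3, -0.3, 0.5]
gripper_width: 1.001
grasp_force: 0.0
```

Call:
drive_tool:
  deltas:
    - {"gripper": 0, "offset": [0.113, -0.133, -0.072], "angular": [0, 0, 0]}
    - {"gripper": 0, "offset": [0.113, -0.133, -0.072], "angular": [0, 0, 0]}
    - {"gripper": 0, "offset": [0.113, -0.133, -0.072], "angular": [0, 0, 0]}
    - {"gripper": 0, "offset": [0.113, -0.133, -0.072], "angular": [0, 0, 0]}
    - {"gripper": 0, "offset": [0.113, -0.133, -0.072], "angular": [0, 0, 0]}

```text
t: 1.6
eef_pos: [0.5367, -0.1845, 0.3905]
tool_rot: [0.013, 0.982, 0.079, -0.172]
contact_force: [-0.2, 0.3, 0.2]
gripper_width: 1.002
grasp_force: 0.0
```

Call:
drive_tool:
  deltas:
    - {"gripper": 0, "offset": [0.113, -0.133, -0.072], "angular": [0, 0, 0]}
    - {"gripper": 0, "offset": [0.113, -0.133, -0.072], "angular": [0, 0, 0]}
    - {"gripper": 0, "offset": [0.113, -0.133, -0.072], "angular": [0, 0, 0]}
    - {"gripper": 0, "offset": [0.113, -0.133, -0.072], "angular": [0, 0, 0]}
    - {"gripper": 0, "offset": [0.113, -0.133, -0.072], "angular": [0, 0, 0]}

```text
t: 2.1
eef_pos: [0.6447, -0.0336, 0.4184]
tool_rot: [0.013, 0.982, 0.078, -0.173]
contact_force: [0.3, 0.1, -0.3]
gripper_width: 1.003
grasp_force: 0.0
```

```bash
python3 - <<'E'
from h import *
r=rot(A-np.pi/2,np.radians(-20))
plan((st(.150,.075,.24),r),(st(.150,.075,.075),r),(st(.116,.075,.073),r),(st(.09,.075,.073),r))
E
```

```text
t 2.1 at [ 0.6447 -0.0336  0.4184] F [ 0.3  0.1 -0.3]
off [0.0589, 0.0047, 0.1684] ang [0.001, -0.002, 0.008]
off [0.0564, 0.0, 0.155] ang [0.0, 0.0, 0.0]
off [-0.0313, -0.0, 0.0135] ang [0.0, 0.0, 0.0]
off [-0.0244, -0.0, 0.0089] ang [0.0, 0.0, 0.0]
```

Call:
drive_tool:
  deltas:
    - {"gripper": 0, "offset": [0.059, 0.0045, 0.168], "angular": [0, 0, 0.008]}
    - {"gripper": 0, "offset": [0.059, 0.0045, 0.168], "angular": [0, 0, 0.008]}
    - {"gripper": 0, "offset": [0.059, 0.0045, 0.168], "angular": [0, 0, 0.008]}
    - {"gripper": 0, "offset": [0.059, 0.0045, 0.168], "angular": [0, 0, 0.008]}
    - {"gripper": 0, "offset": [0.059, 0.0045, 0.168], "angular": [0, 0, 0.008]}

```text
t: 2.6
eef_pos: [0.6386, -0.0462, 0.2363]
tool_rot: [0.015, 0.981, 0.07, -0.178]
contact_force: [-0.8, -0.5, 0.8]
gripper_width: 1.001
grasp_force: 0.0
```

Call:
drive_tool:
  deltas:
    - {"gripper": 0, "offset": [0.014, 0, 0.039], "angular": [0, 0, 0]}
    - {"gripper": 0, "offset": [0.028, 0, 0.078], "angular": [0, 0, 0]}
    - {"gripper": 0, "offset": [0.042, 0, 0.116], "angular": [0, 0, 0]}
    - {"gripper": 0, "offset": [0.0565, 0, 0.155], "angular": [0, 0, 0]}
    - {"gripper": 0, "offset": [0.0565, 0, 0.155], "angular": [0, 0, 0]}

```text
t: 3.1
eef_pos: [0.6393, -0.0454, 0.0729]
tool_rot: [0.015, 0.982, 0.071, -0.177]
contact_force: [-1.1, 0.7, -0.4]
gripper_width: 1.0
grasp_force: 0.0
```

```bash
python3 - <<'E'
from h import *
import cv2
cv2.imwrite("pics/w1.png",optics.read_camera("wrist"))
r=rot(A-np.pi/2,np.radians(-20))
plan((st(.116,.075,.073),r),(st(.09,.075,.073),r))
m=optics.camera_model("wrist"); T=m["cam_to_world"]; print(T)
for y in(.009,.141):print(proj("wrist",st(.0657,y,.028),m),proj("wrist",st(.0757,y,.018),m))
E
```

```text
t 3.15 at [ 0.6411 -0.0451  0.076 ] F [0.2 0.  0.9]
off [-0.0278, -0.0062, 0.0133] ang [0.002, 0.004, -0.011]
off [-0.0244, -0.0, 0.0089] ang [0.0, 0.0, 0.0]
[[ 0.14603352  0.79739101  0.58552694  0.73071778]
 [-0.98926667  0.11467479  0.09056022 -0.03238785]
 [ 0.00506672 -0.59246711  0.80557871  0.11751082]
 [ 0.          0.          0.          1.        ]]
[431.87050925 358.43558547] [430.33920906 330.93992306]
[187.19266844 360.42102998] [188.62692234 332.89091707]
```

View pics/w1.png

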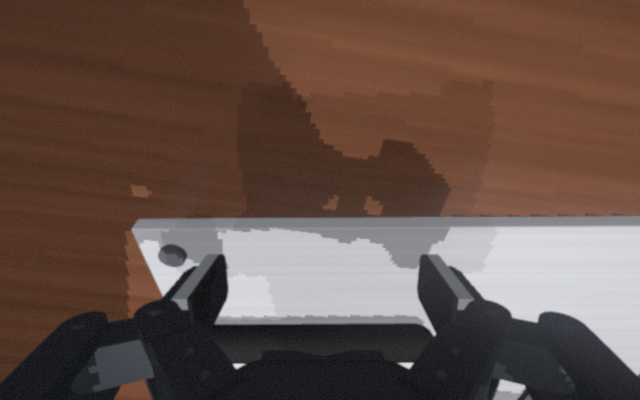

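The wrist view shows the dark bead between the fingers, columns 205-430 with its front edge at row 320. The open fingers would land near the bead's ends, so I partly close them, raise a little and shift 6 mm sideways before pushing.

Call:
drive_tool:
  deltas:
    - {"gripper": 100, "offset": [0, -0.006, -0.008], "angular": [0, 0, -0.01]}
    - {"gripper": 100, "offset": [-0.002, -0.006, -0.006], "angular": [0, 0, -0.01]}
    - {"gripper": 100, "offset": [-0.002, -0.006, -0.006], "angular": [0, 0, -0.01]}
    - {"gripper": 100, "offset": [-0.002, -0.006, -0.006], "angular": [0, 0, -0.01]}
    - {"gripper": 100, "offset": [-0.002, -0.006, -0.006], "angular": [0, 0, -0.01]}

```text
t: 3.65
eef_pos: [0.6414, -0.0378, 0.0835]
tool_rot: [0.014, 0.982, 0.076, -0.172]
contact_force: [0.4, 0.4, -0.8]
gripper_width: 0.606
grasp_force: 0.0
```

```bash
python3 - <<'E'
from h import *
print(bot.get_obs()["gripper_width"])
r=rot(A-np.pi/2,np.radians(-20))
plan((st(.116,.075,.081),r),(st(.08,.075,.081),r),(st(.055,.075,.081),r))
E
```

```text
0.6058430532394701
t 3.65 at [ 0.6414 -0.0378  0.0835] F [ 0.4  0.4 -0.8]
off [-0.0293, 0.0007, 0.0133] ang [0.002, -0.002, 0.001]
off [-0.0338, -0.0, 0.0123] ang [0.0, 0.0, 0.0]
off [-0.0235, -0.0, 0.0086] ang [0.0, 0.0, 0.0]
```

Call:
drive_tool:
  deltas:
    - {"gripper": 100, "offset": [-0.01, 0.001, 0.004], "angular": [0, 0, 0]}
    - {"gripper": 100, "offset": [-0.02, 0.001, 0.009], "angular": [0, 0, 0]}
    - {"gripper": 100, "offset": [-0.029, 0.001, 0.013], "angular": [0, 0, 0]}
    - {"gripper": 100, "offset": [-0.036, 0.001, 0.0155], "angular": [0, 0, 0]}
    - {"gripper": 100, "offset": [-0.043, 0.001, 0.018], "angular": [0, 0, 0]}

```text
t: 4.15
eef_pos: [0.5952, -0.0459, 0.0807]
tool_rot: [0.014, 0.982, 0.076, -0.172]
contact_force: [1.8, 0.6, -0.1]
gripper_width: 0.613
grasp_force: 0.8
```

Call:
drive_tool:
  deltas:
    - {"gripper": 100, "offset": [-0.005, 0, 0.0018], "angular": [0, 0, 0]}
    - {"gripper": 100, "offset": [-0.01, 0, 0.0036], "angular": [0, 0, 0]}
    - {"gripper": 100, "offset": [-0.015, 0, 0.0054], "angular": [0, 0, 0]}
    - {"gripper": 100, "offset": [-0.02, 0, 0.0073], "angular": [0, 0, 0]}
    - {"gripper": 100, "offset": [-0.025, 0, 0.009], "angular": [0, 0, 0]}

```text
t: 4.65
eef_pos: [0.5688, -0.0499, 0.0806]
tool_rot: [0.014, 0.982, 0.076, -0.173]
contact_force: [3.0, 0.4, -0.4]
gripper_width: 0.609
grasp_force: 0.8
```

```bash
python3 - <<'E'
from h import *
r=rot(A-np.pi/2,np.radians(-20))
o,p,_=cur(); print(R.from_euler('z',-A).apply(p-S))
plan((st(.06,.075,.081),r),(st(.045,.075,.081),r))
E
```

```text
[0.07447975 0.07487282 0.08056904]
t 4.65 at [ 0.5688 -0.0499  0.0806] F [ 3.   0.4 -0.4]
off [-0.0138, -0.0001, 0.0045] ang [0.002, -0.001, 0.001]
off [-0.0141, -0.0, 0.0051] ang [0.0, 0.0, 0.0]
```

Call:
drive_tool:
  deltas:
    - {"gripper": 100, "offset": [-0.004, 0, 0.0014], "angular": [0, 0, 0]}
    - {"gripper": 100, "offset": [-0.008, 0, 0.0028], "angular": [0, 0, 0]}
    - {"gripper": 100, "offset": [-0.012, 0, 0.0042], "angular": [0, 0, 0]}
    - {"gripper": 100, "offset": [-0.016, 0, 0.0056], "angular": [0, 0, 0]}
    - {"gripper": 100, "offset": [-0.018, 0, 0.0063], "angular": [0, 0, 0]}

```text
t: 5.15
eef_pos: [0.5499, -0.0529, 0.0808]
tool_rot: [0.014, 0.982, 0.076, -0.173]
contact_force: [2.4, 0.1, -1.1]
gripper_width: 0.605
grasp_force: 0.9
```

Call:
drive_tool:
  deltas:
    - {"gripper": 100, "offset": [-0.002, 0, 0.0007], "angular": [0, 0, 0]}
    - {"gripper": 100, "offset": [-0.004, 0, 0.0014], "angular": [0, 0, 0]}
    - {"gripper": 100, "offset": [-0.004, 0, 0.0014], "angular": [0, 0, 0]}

```text
t: 5.45
eef_pos: [0.5458, -0.0535, 0.0809]
tool_rot: [0.014, 0.982, 0.076, -0.173]
contact_force: [0.9, -0.8, -0.2]
gripper_width: 0.607
grasp_force: 0.5
```

Call:
drive_tool:
  deltas:
    - {"gripper": 100, "offset": [-0.001, 0, 0.0003], "angular": [0, 0, 0]}
    - {"gripper": 100, "offset": [-0.002, 0, 0.0007], "angular": [0, 0, 0]}
    - {"gripper": 100, "offset": [-0.003, 0, 0.001], "angular": [0, 0, 0]}
    - {"gripper": 100, "offset": [-0.004, 0, 0.0014], "angular": [0, 0, 0]}

```text
t: 5.85
eef_pos: [0.5443, -0.0536, 0.0813]
tool_rot: [0.014, 0.982, 0.076, -0.17]
contact_force: [8.5, 0.8, -2.9]
gripper_width: 0.608
grasp_force: 3.7
```

Call:
drive_tool:
  deltas:
    - {"gripper": 100, "offset": [-0.001, 0, 0.0003], "angular": [0, 0, 0]}
    - {"gripper": 100, "offset": [-0.002, 0, 0.0007], "angular": [0, 0, 0]}
    - {"gripper": 100, "offset": [-0.003, 0, 0.001], "angular": [0, 0, 0]}

```text
t: 6.15
eef_pos: [0.5436, -0.0538, 0.0819]
tool_rot: [0.014, 0.983, 0.076, -0.167]
contact_force: [14.1, 1.6, -2.7]
gripper_width: 0.608
grasp_force: 6.0
```

```bash
python3 - <<'E'
from h import *
import cv2
o,p,_=cur(); print(R.from_euler('z',-A).apply(p-S),o["contact_force"])
s=optics.read_camera("scene"); w=optics.read_camera("wrist")
d=np.zeros((600,800,3),np.uint8); d[:250,:400]=cv2.resize(w,(400,250)); d[:,400:]=cv2.resize(s[150:285,275:365],(400,600),interpolation=cv2.INTER_CUBIC)
cv2.imwrite("pics/c2.png",d)
E
```

```text
[0.04894341 0.07484958 0.08187819] [14.12318663  1.64224142 -2.70205974]
```

View pics/c2.png

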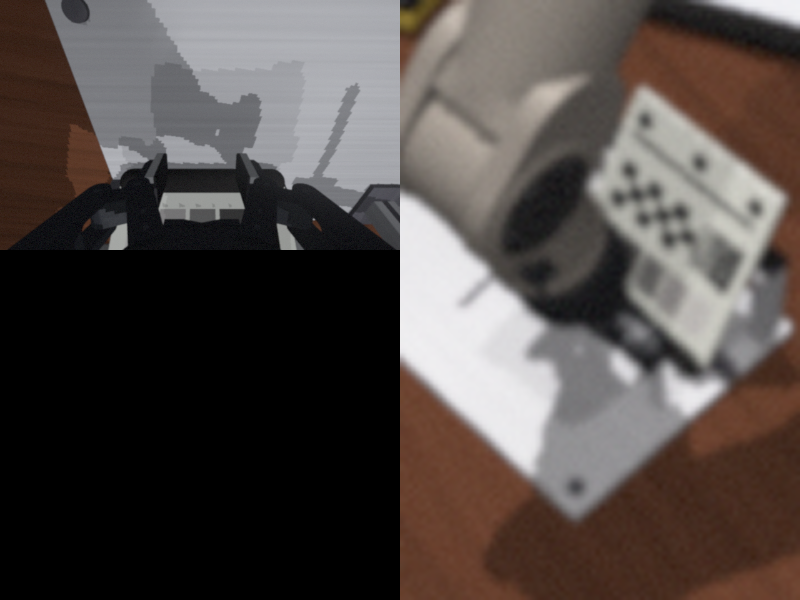

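At home the push force rises to 14 N and motion stalls; the bead lies along the stop bar and the chart leans steeply at scene crop (690,230). Now I retreat and move to the gauge.

```bash
python3 - <<'E'
from h import *
_,p0,r0=cur()
g=np.array([.5072,.308,0]); rg=rot(np.radians(-118.3))
b=st(.15,.075,.09); u=st(.15,.075,.29); a=g+[0,0,.33]
plan((b,r0),(u,r0),((u+a)/2+[0,0,.02],rg),(a,rg),(g+[0,0,.30],rg),(g+[0,0,.218],rg))
E
```

```text
t 6.25 at [ 0.5436 -0.0538  0.082 ] F [12.3  1.4 -2.5]
off [0.0927, 0.0, -0.041] ang [0.0, 0.0, 0.0]
off [-0.0661, 0.0003, -0.1888] ang [0.0, 0.0, 0.0]
off [-0.0518, -0.1815, -0.0246] ang [0.141, 0.413, 0.817]
off [-0.1421, -0.1201, 0.0] ang [0.0, 0.0, 0.0]
off [0.0, 0.0, 0.03] ang [0.0, 0.0, 0.0]
off [0.0, 0.0, 0.082] ang [0.0, 0.0, 0.0]
```

Call:
drive_tool:
  deltas:
    - {"gripper": 100, "offset": [0.019, 0, -0.007], "angular": [0, 0, 0]}
    - {"gripper": 100, "offset": [0.056, 0, -0.02], "angular": [0, 0, 0]}
    - {"gripper": 100, "offset": [0.093, 0, -0.041], "angular": [0, 0, 0]}
    - {"gripper": 100, "offset": [0.093, 0, -0.041], "angular": [0, 0, 0]}

```text
t: 6.65
eef_pos: [0.6432, -0.0373, 0.0885]
tool_rot: [0.014, 0.982, 0.076, -0.17]
contact_force: [-0.1, -0.4, -0.1]
gripper_width: 0.611
grasp_force: 0.0
```

Call:
drive_tool:
  deltas:
    - {"gripper": 0, "offset": [-0.066, 0, -0.189], "angular": [0, 0, 0]}
    - {"gripper": 0, "offset": [-0.066, 0, -0.189], "angular": [0, 0, 0]}
    - {"gripper": 0, "offset": [-0.066, 0, -0.189], "angular": [0, 0, 0]}
    - {"gripper": 0, "offset": [-0.066, 0, -0.189], "angular": [0, 0, 0]}
    - {"gripper": 0, "offset": [-0.066, 0, -0.189], "angular": [0, 0, 0]}

```text
t: 7.15
eef_pos: [0.6432, -0.0385, 0.2955]
tool_rot: [0.014, 0.983, 0.075, -0.168]
contact_force: [0.4, 0.5, -1.0]
gripper_width: 1.003
grasp_force: 0.0
```

Call:
drive_tool:
  deltas:
    - {"gripper": 0, "offset": [-0.052, -0.181, -0.025], "angular": [0.141, 0.413, 0.817]}
    - {"gripper": 0, "offset": [-0.052, -0.181, -0.025], "angular": [0.141, 0.413, 0.817]}
    - {"gripper": 0, "offset": [-0.052, -0.181, -0.025], "angular": [0.141, 0.413, 0.817]}
    - {"gripper": 0, "offset": [-0.052, -0.181, -0.025], "angular": [0.141, 0.413, 0.817]}
    - {"gripper": 0, "offset": [-0.052, -0.181, -0.025], "angular": [0.141, 0.413, 0.817]}

```text
t: 7.65
eef_pos: [0.5705, 0.141, 0.3299]
tool_rot: [0.0, 0.97, -0.243, -0.005]
contact_force: [0.2, -0.1, -0.5]
gripper_width: 0.998
grasp_force: 0.0
```

```bash
python3 - <<'E'
from h import *
g=np.array([.5072,.308,0]); rg=rot(np.radians(-118.3))
plan((g+[0,0,.33],rg))
E
```

```text
t 7.65 at [0.5705 0.141  0.3299] F [ 0.2 -0.1 -0.5]
off [-0.1344, -0.1176, 0.0009] ang [0.004, 0.012, 0.005]
```

Move over the gauge, then take one look from close by.

Call:
drive_tool:
  deltas:
    - {"gripper": 0, "offset": [-0.134, -0.118, 0.001], "angular": [0.004, 0.012, 0.005]}
    - {"gripper": 0, "offset": [-0.134, -0.118, 0.001], "angular": [0.004, 0.012, 0.005]}
    - {"gripper": 0, "offset": [-0.134, -0.118, 0.001], "angular": [0.004, 0.012, 0.005]}
    - {"gripper": 0, "offset": [-0.134, -0.118, 0.001], "angular": [0.004, 0.012, 0.005]}
    - {"gripper": 0, "offset": [-0.134, -0.118, 0.001], "angular": [0.004, 0.012, 0.005]}

```text
t: 8.15
eef_pos: [0.5079, 0.3066, 0.3277]
tool_rot: [0.002, 0.97, -0.242, -0.002]
contact_force: [0.3, -0.2, 0.6]
gripper_width: 1.0
grasp_force: 0.0
```

```bash
python3 - <<'E'
from h import *
import cv2
m=optics.camera_model("wrist"); cv2.imwrite("pics/w2.png",optics.read_camera("wrist"))
import pickle; pickle.dump(m,open("w2.pkl","wb"))
g=np.array([.5072,.308,0]); rg=rot(np.radians(-118.3))
plan((g+[0,0,.30],rg),(g+[0,0,.218],rg))
u=np.array([np.cos(np.radians(61.7)),np.sin(np.radians(61.7)),0])
for s in(-.028,.028):print(proj("wrist",g+u*s+[0,0,.19],m))
E
```

```text
t 8.2 at [0.5096 0.3035 0.3276] F [ 0.5  0.4 -0.2]
off [-0.0042, -0.003, 0.0276] ang [0.007, 0.002, 0.001]
off [0.0, 0.0, 0.082] ang [0.0, 0.0, 0.0]
[360.19198474 218.33405842]
[278.0756551 218.0427876]
```

View pics/w2.png

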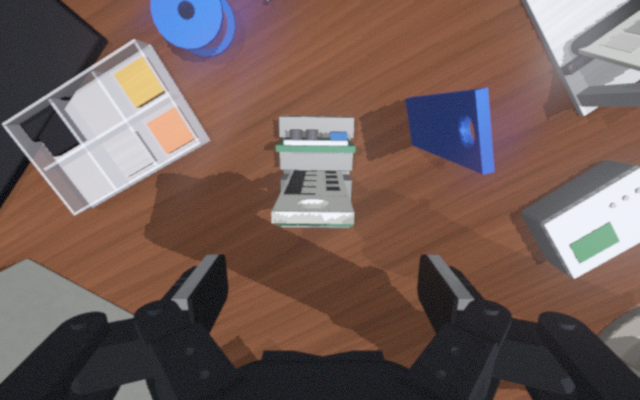

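The wrist view confirms it: the white plate's top edge runs over columns 272-354 at row about 217, with its hole and black marks facing the tool's +x side. It is 4 mm off my estimate along -tool y, so I correct and descend.

Call:
drive_tool:
  deltas:
    - {"gripper": 0, "offset": [-0.004, -0.007, 0.028], "angular": [0.007, 0.002, 0]}
    - {"gripper": 0, "offset": [-0.004, -0.007, 0.028], "angular": [0.007, 0.002, 0]}
    - {"gripper": 0, "offset": [-0.004, -0.007, 0.06], "angular": [0.007, 0.002, 0]}
    - {"gripper": 0, "offset": [-0.004, -0.007, 0.09], "angular": [0.007, 0.002, 0]}
    - {"gripper": 0, "offset": [-0.004, -0.007, 0.11], "angular": [0.007, 0.002, 0]}

```text
t: 8.7
eef_pos: [0.5114, 0.307, 0.2169]
tool_rot: [0.001, 0.969, -0.248, 0.0]
contact_force: [-0.3, -0.2, -0.3]
gripper_width: 0.996
grasp_force: 0.0
```

```bash
python3 - <<'E'
from h import *
g=np.array([.5072,.308,0])+.004*np.array([np.cos(np.radians(61.7)),np.sin(np.radians(61.7)),0]); rg=rot(np.radians(-118.3))
plan((g+[0,0,.218],rg))
E
```

```text
t 8.7 at [0.5114 0.307  0.2169] F [-0.3 -0.2 -0.3]
off [-0.0042, -0.0029, -0.0011] ang [0.002, -0.001, -0.008]
```

Call:
drive_tool:
  deltas:
    - {"gripper": 0, "offset": [-0.003, -0.002, 0], "angular": [0, 0, 0]}
    - {"gripper": 150, "offset": [-0.003, -0.002, 0], "angular": [0, 0, 0]}
    - {"gripper": 150, "offset": [-0.003, -0.002, 0], "angular": [0, 0, 0]}
    - {"gripper": 150, "offset": [-0.003, -0.002, 0], "angular": [0, 0, 0]}
    - {"gripper": 150, "offset": [-0.003, -0.002, 0], "angular": [0, 0, 0]}
  grip_force: 30

```text
t: 9.2
eef_pos: [0.5106, 0.3128, 0.2203]
tool_rot: [-0.001, 0.969, -0.247, 0.002]
contact_force: [-0.6, -1.6, 6.2]
gripper_width: 0.646
grasp_force: 31.8
```

Call:
drive_tool:
  deltas:
    - {"gripper": 150, "offset": [0, 0, 0], "angular": [0, 0, 0]}
    - {"gripper": 150, "offset": [0, 0, -0.01], "angular": [0, 0, 0]}
    - {"gripper": 150, "offset": [0, 0, -0.02], "angular": [0, 0, 0]}
    - {"gripper": 150, "offset": [0, 0, -0.03], "angular": [0, 0, 0]}
    - {"gripper": 150, "offset": [0, 0, -0.04], "angular": [0, 0, 0]}

```text
t: 9.7
eef_pos: [0.5098, 0.3127, 0.2596]
tool_rot: [-0.001, 0.969, -0.247, 0.001]
contact_force: [0.2, -0.6, -0.7]
gripper_width: 0.649
grasp_force: 32.4
```

```bash
python3 - <<'E'
from h import *
_,p0,r0=cur(); r=rot(A-np.pi/2)
u=p0+[0,0,.16]; a=st(.14,-.1,.42)
print(np.linalg.norm(a-u))
plan((u,r0),(u+(a-u)/3,r),(u+(a-u)*2/3,r),(a,r),(st(.14,-.1,.315),r))
E
```

```text
0.5466008226816295
t 9.7 at [0.5098 0.3127 0.2596] F [ 0.2 -0.6 -0.7]
off [0.0003, -0.0004, -0.16] ang [0.0, 0.0, 0.0]
off [0.1277, 0.1299, -0.0002] ang [-0.002, -0.003, -0.829]
off [0.0229, 0.1808, -0.0001] ang [0.0, 0.0, 0.0]
off [0.0229, 0.1808, -0.0001] ang [0.0, 0.0, 0.0]
off [0.0, 0.0, 0.105] ang [0.0, 0.0, 0.0]
```

Call:
drive_tool:
  deltas:
    - {"gripper": 150, "offset": [0, 0, -0.04], "angular": [0, 0, 0]}
    - {"gripper": 150, "offset": [0, 0, -0.08], "angular": [0, 0, 0]}
    - {"gripper": 150, "offset": [0, 0, -0.12], "angular": [0, 0, 0]}
    - {"gripper": 150, "offset": [0, 0, -0.16], "angular": [0, 0, 0]}
    - {"gripper": 150, "offset": [0, 0, -0.16], "angular": [0, 0, 0]}

```text
t: 10.2
eef_pos: [0.5108, 0.3138, 0.4259]
tool_rot: [-0.005, 0.969, -0.247, 0.005]
contact_force: [1.0, 0.4, -0.8]
gripper_width: 0.649
grasp_force: 32.9
```

Call:
drive_tool:
  deltas:
    - {"gripper": 150, "offset": [0.026, 0.026, 0], "angular": [0, 0, -0.17]}
    - {"gripper": 150, "offset": [0.052, 0.052, 0], "angular": [0, 0, -0.34]}
    - {"gripper": 150, "offset": [0.077, 0.078, 0], "angular": [0, 0, -0.5]}
    - {"gripper": 150, "offset": [0.103, 0.104, 0], "angular": [0, 0, -0.67]}
    - {"gripper": 150, "offset": [0.128, 0.13, 0], "angular": [0, 0, -0.829]}

```text
t: 10.7
eef_pos: [0.5596, 0.1356, 0.4183]
tool_rot: [-0.0, 0.997, 0.079, 0.001]
contact_force: [0.6, -0.0, -1.1]
gripper_width: 0.652
grasp_force: 33.0
```

Call:
drive_tool:
  deltas:
    - {"gripper": 150, "offset": [0.005, 0.036, 0], "angular": [0, 0, 0]}
    - {"gripper": 150, "offset": [0.009, 0.072, 0], "angular": [0, 0, 0]}
    - {"gripper": 150, "offset": [0.014, 0.108, 0], "angular": [0, 0, 0]}
    - {"gripper": 150, "offset": [0.018, 0.144, 0], "angular": [0, 0, 0]}
    - {"gripper": 150, "offset": [0.023, 0.181, 0], "angular": [0, 0, 0]}

```text
t: 11.2
eef_pos: [0.6098, -0.0395, 0.4183]
tool_rot: [-0.001, 0.997, 0.077, 0.001]
contact_force: [0.5, 1.2, -1.8]
gripper_width: 0.649
grasp_force: 33.0
```

Call:
drive_tool:
  deltas:
    - {"gripper": 150, "offset": [0.005, 0.036, 0], "angular": [0, 0, 0]}
    - {"gripper": 150, "offset": [0.009, 0.072, 0], "angular": [0, 0, 0]}
    - {"gripper": 150, "offset": [0.014, 0.108, 0], "angular": [0, 0, 0]}
    - {"gripper": 150, "offset": [0.018, 0.144, 0], "angular": [0, 0, 0]}
    - {"gripper": 150, "offset": [0.023, 0.181, 0], "angular": [0, 0, 0]}

```text
t: 11.7
eef_pos: [0.6602, -0.2148, 0.4181]
tool_rot: [-0.001, 0.997, 0.077, 0.001]
contact_force: [0.0, 0.7, -2.4]
gripper_width: 0.648
grasp_force: 33.0
```

```bash
python3 - <<'E'
from h import *
plan((st(.14,-.1,.315),rot(A-np.pi/2)))
E
```

```text
t 11.7 at [ 0.6602 -0.2148  0.4181] F [ 0.   0.7 -2.4]
off [0.0001, -0.0019, 0.1031] ang [-0.002, -0.002, 0.001]
```

Call:
drive_tool:
  deltas:
    - {"gripper": 150, "offset": [0, -0.002, 0.03], "angular": [0, 0, 0]}
    - {"gripper": 150, "offset": [0, -0.002, 0.06], "angular": [0, 0, 0]}
    - {"gripper": 150, "offset": [0, -0.002, 0.09], "angular": [0, 0, 0]}
    - {"gripper": 150, "offset": [0, -0.002, 0.11], "angular": [0, 0, 0]}
    - {"gripper": 150, "offset": [0, -0.002, 0.11], "angular": [0, 0, 0]}

```text
t: 12.2
eef_pos: [0.6584, -0.2109, 0.3043]
tool_rot: [-0.002, 0.997, 0.077, -0.002]
contact_force: [-0.9, 1.1, -1.1]
gripper_width: 0.65
grasp_force: 33.0
```

```bash
python3 - <<'E'
from h import *
import cv2
o,p,r=cur(); print(p,R.from_euler('z',-A).apply(p-S))
s=optics.read_camera("scene"); w=optics.read_camera("wrist")
d=np.zeros((600,800,3),np.uint8); d[:250,:400]=cv2.resize(w,(400,250)); d[:,400:]=cv2.resize(s[120:240,220:300],(400,600),interpolation=cv2.INTER_CUBIC)
t=optics.read_camera("top"); d[260:600,:400]=cv2.resize(t[145:230,330:430],(400,340),interpolation=cv2.INTER_CUBIC)
cv2.imwrite("pics/c3.png",d)
e=r.apply([0,0,.05])+p
for n,P in dict(eye=e,tip=st(.06,-.1,.2564),bend=st(.015,-.1,.24)).items():
  q=proj("scene",P);k=proj("top",P); print(n,(q-[220,120])*5+[400,0],(k-[330,145])*4+[0,260])
E
```

```text
[ 0.65835505 -0.21092439  0.30427699] [ 0.13848079 -0.09791246  0.30427699]
eye [543.88952956 220.52851499] [195.40127234 268.28173635]
tip [649.18551197 138.06204881] [218.87041916 399.67315433]
bend [711.11356111 114.35013678] [224.83031213 477.1663557 ]
```

View pics/c3.png

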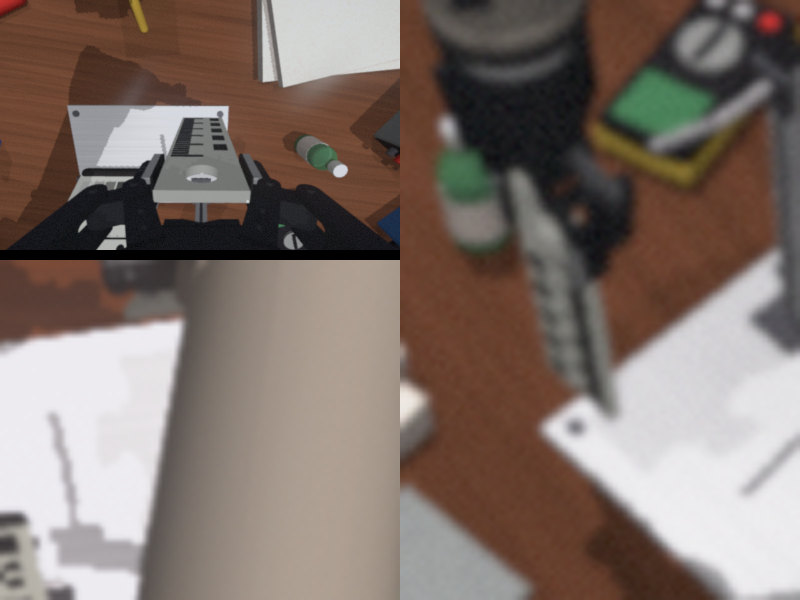

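The hook tip is at crop (650,143), against a predicted (649,138). In the wrist view the hook (column 201) lines up with the gauge's middle (columns 155-247). The marked face points outward. Next I check the hole height and plan the insertion.

```bash
python3 - <<'E'
from h import *
_,p,r=cur(); m=optics.camera_model("wrist")
for q in ((0,0,.05),(.004,0,.05),(.004,0,.03),(-.004,0,.03),(.004,-.028,.03),(.004,.028,.03),(.004,0,.038),(.004,0,.062)): print(q,proj("wrist",p+r.apply(q),m).round(0)*.625)
r=rot(A-np.pi/2); y=-.1
plan(*[(st(x,y,z),r) for x,z in((.10,.306),(.07,.306),(.05,.3005),(.03,.2935),(.015,.288),(-.001,.288),(-.001,.281))])
E
```

```text
(0, 0, 0.05) [200.625 177.5  ]
(0.004, 0, 0.05) [200.625 171.875]
(0.004, 0, 0.03) [200.    189.375]
(-0.004, 0, 0.03) [200.   201.25]
(0.004, -0.028, 0.03) [151.25  189.375]
(0.004, 0.028, 0.03) [249.375 189.375]
(0.004, 0, 0.038) [200.    181.875]
(0.004, 0, 0.062) [200.625 163.75 ]
t 12.35 at [ 0.6607 -0.2117  0.3097] F [-0.2  0.  -1.5]
off [-0.0407, 0.001, 0.0035] ang [-0.0, -0.005, 0.0]
off [-0.03, -0.0, 0.0] ang [0.0, 0.0, 0.0]
off [-0.02, -0.0, 0.0055] ang [0.0, 0.0, 0.0]
off [-0.02, 0.0, 0.007] ang [0.0, 0.0, 0.0]
off [-0.015, 0.0, 0.0055] ang [0.0, 0.0, 0.0]
off [-0.016, -0.0, 0.0] ang [0.0, 0.0, 0.0]
off [0.0, 0.0, 0.007] ang [0.0, 0.0, 0.0]
```

Call:
drive_tool:
  deltas:
    - {"gripper": 150, "offset": [-0.014, 0.001, 0.003], "angular": [0, -0.005, 0]}
    - {"gripper": 150, "offset": [-0.027, 0.001, 0.003], "angular": [0, -0.005, 0]}
    - {"gripper": 150, "offset": [-0.041, 0.001, 0.003], "angular": [0, -0.005, 0]}
    - {"gripper": 150, "offset": [-0.056, 0.001, 0.003], "angular": [0, -0.005, 0]}
    - {"gripper": 150, "offset": [-0.071, 0.001, 0.003], "angular": [0, -0.005, 0]}

```text
t: 12.85
eef_pos: [0.5905, -0.2237, 0.3073]
tool_rot: [0.0, 0.997, 0.076, 0.001]
contact_force: [0.2, -0.3, -1.2]
gripper_width: 0.649
grasp_force: 33.0
```

Call:
drive_tool:
  deltas:
    - {"gripper": 150, "offset": [0, 0, 0], "angular": [0, 0, 0]}
    - {"gripper": 150, "offset": [0, 0, 0], "angular": [0, 0, 0]}

```text
t: 13.05
eef_pos: [0.591, -0.2235, 0.3069]
tool_rot: [0.0, 0.997, 0.076, 0.001]
contact_force: [0.2, 0.1, -0.3]
gripper_width: 0.651
grasp_force: 33.0
```

```bash
python3 - <<'E'
from h import *
r=rot(A-np.pi/2); y=-.1
plan(*[(st(x,y,z),r) for x,z in((.07,.306),(.05,.3005),(.03,.2935),(.015,.288),(-.001,.288),(-.001,.281))])
E
```

```text
t 13.05 at [ 0.591  -0.2235  0.3069] F [ 0.2  0.1 -0.3]
off [-0.0, -0.0001, 0.0009] ang [0.001, -0.002, 0.0]
off [-0.02, -0.0, 0.0055] ang [0.0, 0.0, 0.0]
off [-0.02, 0.0, 0.007] ang [0.0, 0.0, 0.0]
off [-0.015, 0.0, 0.0055] ang [0.0, 0.0, 0.0]
off [-0.016, -0.0, 0.0] ang [0.0, 0.0, 0.0]
off [0.0, 0.0, 0.007] ang [0.0, 0.0, 0.0]
```

Call:
drive_tool:
  deltas:
    - {"gripper": 150, "offset": [-0.007, 0, 0.002], "angular": [0, 0, 0]}
    - {"gripper": 150, "offset": [-0.014, 0, 0.004], "angular": [0, 0, 0]}
    - {"gripper": 150, "offset": [-0.02, 0, 0.006], "angular": [0, 0, 0]}

```text
t: 13.35
eef_pos: [0.5699, -0.2264, 0.2988]
tool_rot: [-0.0, 0.997, 0.076, -0.001]
contact_force: [0.6, 0.5, -1.3]
gripper_width: 0.647
grasp_force: 33.0
```

```bash
python3 - <<'E'
from h import *
r=rot(A-np.pi/2); y=-.1
plan(*[(st(x,y,z),r) for x,z in((.05,.3005),(.03,.2935),(.015,.288),(-.001,.288),(-.001,.281))])
E
```

```text
t 13.35 at [ 0.5699 -0.2264  0.2988] F [ 0.6  0.5 -1.3]
off [0.0013, 0.0002, -0.0017] ang [-0.001, 0.003, 0.0]
off [-0.02, 0.0, 0.007] ang [0.0, 0.0, 0.0]
off [-0.015, 0.0, 0.0055] ang [0.0, 0.0, 0.0]
off [-0.016, -0.0, 0.0] ang [0.0, 0.0, 0.0]
off [0.0, 0.0, 0.007] ang [0.0, 0.0, 0.0]
```

No contact, so the hook is entering the hole. I continue down the slope.

Call:
drive_tool:
  deltas:
    - {"gripper": 150, "offset": [-0.006, 0, 0.0015], "angular": [0, 0, 0]}
    - {"gripper": 150, "offset": [-0.012, 0, 0.0035], "angular": [0, 0, 0]}
    - {"gripper": 150, "offset": [-0.019, 0, 0.0055], "angular": [0, 0, 0]}
    - {"gripper": 150, "offset": [-0.027, 0, 0.0085], "angular": [0, 0, 0]}
    - {"gripper": 150, "offset": [-0.034, 0, 0.011], "angular": [0, 0, 0]}

```text
t: 13.85
eef_pos: [0.536, -0.2317, 0.2879]
tool_rot: [-0.0, 0.997, 0.076, -0.001]
contact_force: [-0.0, -0.2, -1.7]
gripper_width: 0.651
grasp_force: 33.0
```

Call:
drive_tool:
  deltas:
    - {"gripper": 150, "offset": [-0.005, 0, 0], "angular": [0, 0, 0]}
    - {"gripper": 150, "offset": [-0.01, 0, 0], "angular": [0, 0, 0]}
    - {"gripper": 150, "offset": [-0.016, 0, 0], "angular": [0, 0, 0]}
    - {"gripper": 150, "offset": [-0.016, 0, 0], "angular": [0, 0, 0]}

```text
t: 14.25
eef_pos: [0.5202, -0.2344, 0.2884]
tool_rot: [-0.0, 0.997, 0.076, -0.001]
contact_force: [0.1, 0.1, -1.3]
gripper_width: 0.652
grasp_force: 33.0
```

```bash
python3 - <<'E'
from h import *
import cv2
r=rot(A-np.pi/2); y=-.1
plan((st(-.001,y,.281),r))
s=optics.read_camera("scene"); w=optics.read_camera("wrist")
d=np.zeros((500,800,3),np.uint8); d[:250,:400]=cv2.resize(w,(400,250)); d[:,400:]=cv2.resize(s[110:210,240:320],(400,500),interpolation=cv2.INTER_CUBIC)
cv2.imwrite("pics/c4.png",d)
E
```

```text
t 14.25 at [ 0.5202 -0.2344  0.2884] F [ 0.1  0.1 -1.3]
off [0.0006, -0.0001, 0.0074] ang [-0.001, 0.002, -0.001]
```

View pics/c4.png

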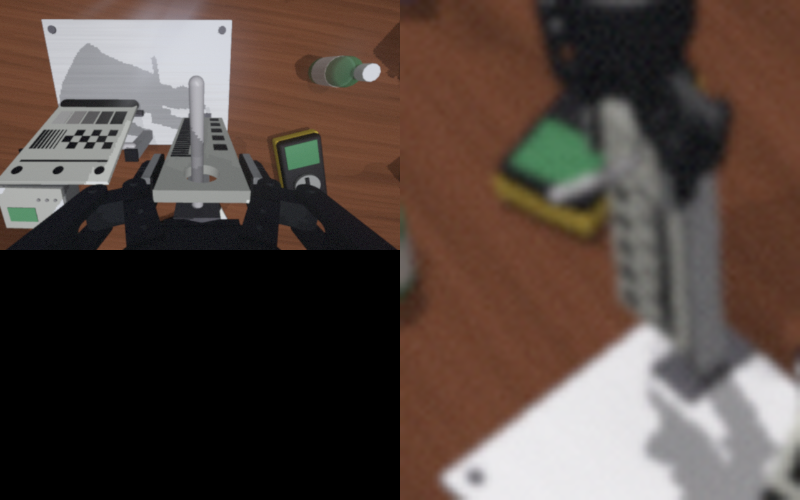

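The wrist view shows the hook, column 196, passing through the hole and out past the graduated face. The chart stands squarely on the left. I lower until it seats.

Call:
drive_tool:
  deltas:
    - {"gripper": 150, "offset": [0, -0.001, 0.002], "angular": [0, 0, 0]}
    - {"gripper": 150, "offset": [0, -0.001, 0.004], "angular": [0, 0, 0]}
    - {"gripper": 150, "offset": [0, -0.001, 0.005], "angular": [0, 0, 0]}
    - {"gripper": 150, "offset": [0, -0.001, 0.005], "angular": [0, 0, 0]}

```text
t: 14.75
eef_pos: [0.5208, -0.2329, 0.2829]
tool_rot: [-0.0, 0.997, 0.076, -0.001]
contact_force: [0.0, -0.2, -1.4]
gripper_width: 0.648
grasp_force: 33.0
```

Call:
drive_tool:
  deltas:
    - {"gripper": 150, "offset": [0, 0, 0.001], "angular": [0, 0, 0]}
    - {"gripper": 150, "offset": [0, 0, 0.002], "angular": [0, 0, 0]}
    - {"gripper": 150, "offset": [0, 0, 0.002], "angular": [0, 0, 0]}

```text
t: 15.05
eef_pos: [0.521, -0.2331, 0.2821]
tool_rot: [-0.0, 0.997, 0.076, -0.0]
contact_force: [-1.6, 1.6, 3.8]
gripper_width: 0.652
grasp_force: 33.7
```

Seated, with the force reversed to +3.8 N. I open gently and rise.

Call:
drive_tool:
  deltas:
    - {"gripper": 75, "offset": [0, 0, 0], "angular": [0, 0, 0]}
    - {"gripper": 60, "offset": [0, 0, 0], "angular": [0, 0, 0]}
    - {"gripper": 40, "offset": [0, 0, 0], "angular": [0, 0, 0]}
    - {"gripper": 20, "offset": [0, 0, 0], "angular": [0, 0, 0]}
    - {"gripper": 20, "offset": [0, 0, 0], "angular": [0, 0, 0]}

```text
t: 15.55
eef_pos: [0.5208, -0.233, 0.2811]
tool_rot: [-0.0, 0.997, 0.076, -0.001]
contact_force: [0.0, 0.7, 0.1]
gripper_width: 0.924
grasp_force: 0.0
```

Call:
drive_tool:
  deltas:
    - {"gripper": 0, "offset": [0, 0, -0.01], "angular": [0, 0, 0]}
    - {"gripper": 0, "offset": [0, 0, -0.03], "angular": [0, 0, 0]}
    - {"gripper": 0, "offset": [0, 0, -0.05], "angular": [0, 0, 0]}
    - {"gripper": 0, "offset": [0, 0, -0.08], "angular": [0, 0, 0]}
    - {"gripper": 0, "offset": [0, 0, -0.11], "angular": [0, 0, 0]}

```text
t: 16.05
eef_pos: [0.5208, -0.233, 0.3929]
tool_rot: [-0.0, 0.997, 0.076, -0.001]
contact_force: [1.1, -1.0, -0.1]
gripper_width: 1.002
grasp_force: 0.0
```

Call:
drive_tool:
  deltas:
    - {"gripper": 0, "offset": [-0.02, 0.05, -0.04], "angular": [0, 0, 0]}
    - {"gripper": 0, "offset": [-0.02, 0.1, -0.06], "angular": [0, 0, 0]}
    - {"gripper": 0, "offset": [-0.02, 0.15, -0.06], "angular": [0, 0, 0]}
    - {"gripper": 0, "offset": [-0.02, 0.2, -0.06], "angular": [0, 0, 0]}
    - {"gripper": 0, "offset": [-0.02, 0.2, -0.06], "angular": [0, 0, 0]}

```text
t: 16.55
eef_pos: [0.5301, -0.4392, 0.4517]
tool_rot: [0.001, 0.997, 0.074, -0.001]
contact_force: [-0.7, -0.1, -0.6]
gripper_width: 1.001
grasp_force: 0.0
```

Call:
drive_tool:
  deltas:
    - {"gripper": 0, "offset": [0, 0, 0], "angular": [0, 0, 0]}
    - {"gripper": 0, "offset": [0, 0, 0], "angular": [0, 0, 0]}
    - {"gripper": 0, "offset": [0, 0, 0], "angular": [0, 0, 0]}
    - {"gripper": 0, "offset": [0, 0, 0], "angular": [0, 0, 0]}
    - {"gripper": 0, "offset": [0, 0, 0], "angular": [0, 0, 0]}

```text
t: 17.05
eef_pos: [0.5321, -0.4327, 0.4516]
tool_rot: [-0.0, 0.997, 0.077, -0.001]
contact_force: [-0.3, 0.1, 0.3]
gripper_width: 1.002
grasp_force: 0.0
```

```bash
python3 - <<'E'
from h import *
import cv2
s=optics.read_camera("scene"); t=optics.read_camera("top")
d=np.zeros((600,800,3),np.uint8); d[:,:450]=cv2.resize(s[125:275,245:370][:150,:112],(450,600),interpolation=cv2.INTER_CUBIC); d[:300,450:]=cv2.resize(t[155:245,285:400],(350,300),interpolation=cv2.INTER_CUBIC)
cv2.imwrite("pics/c5.png",d)
print([((proj("scene",st(*P))-[245,125])*4).round(0).tolist() for P in((.0057,.009,.018),(.0057,.141,.018),(-.001,-.1,.052),(-.001,-.1,.252))])
k=350/115
print([((proj("top",st(*P))-[285,155])*[k,300/90]+[450,0]).round(0).tolist() for P in((.0057,.009,.028),(.0057,.141,.028))])
E
```

```text
[[269.0, 328.0], [391.0, 432.0], [178.0, 218.0], [165.0, 48.0]]
[[607.0, 185.0], [470.0, 206.0]]
```

View pics/c5.png

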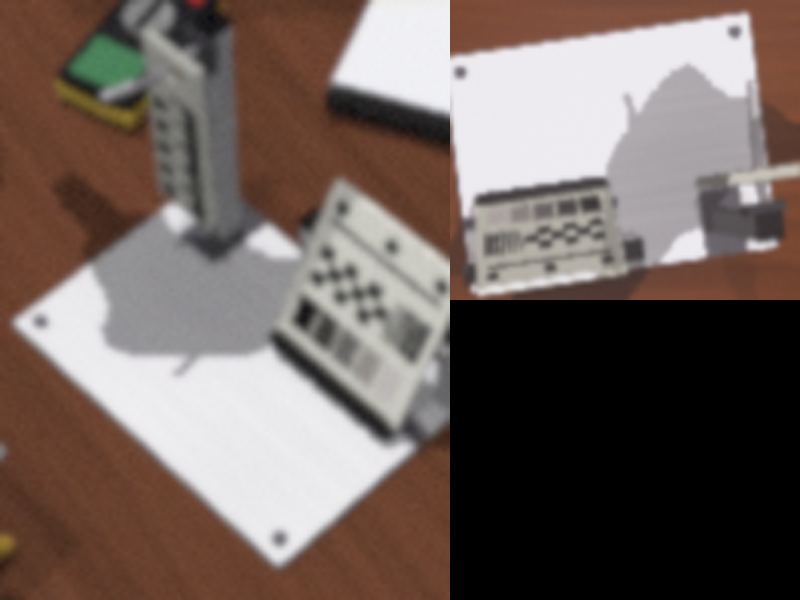

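The gauge hangs plumb with its marks outward, scene crop (180,130). The bead lies at (275,335)-(388,438), against a predicted home of (269,328)-(391,432). Handing in.

```bash
python3 -c "
from station import bot
print(bot.hand_in())"
```

```text
the job is handed in; nothing more can be done
None
```

I handed the job in at about 17 s: the chart's foot is home along the stop bar with the chart on its rail, and the gauge hangs by its hole on the hook, graduated face outward; the last pictures agree, but the hand-in returned no verdict.

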